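# Clamp a glued lamp foot in the bench press

### The job

Slide the tray with the wooden lamp foot fully home into the guides of the glue press, up to the back stop, and let go of it. Then push the press's round palm knob 25 mm down from its rest height, to within 5 mm, so that the sprung foot clamps the lamp foot, and keep it there: finish while still holding the knob down. Leave the jar, the screwdriver and the parts bin where they are.

Things in the scene. Friction and masses are not known exactly. Their poses are not given: they have to be found in the camera images.
- press: Small grey portal press screwed to the bench. Origin on the bench, straight under the plunger's axis; x is the direction in which the tray slides in (entry from -x), z up. Two aluminium guides form a channel along x, 96 mm wide between walls 24 mm high, from x = -40 to +45 mm, closed by a back stop whose face is at x = +45 mm. The tray slides on the bench itself.
- press_mouth (a point): Middle of the channel's mouth, on the bench, 70 mm before (-x) the press origin, axes as the press. From here to x = -40 mm the guides flare inward (outer width about 136 mm). In the channel, lips 22 to 26 mm above the bench overhang it 8 mm on either side.
- press_beam (a point): Centre of the top of the press's cross-beam, 112 mm above the bench. The beam is 40 mm deep in x, 164 mm wide, its underside 82 mm above the bench, on two columns 40 x 22 mm at y = +/-71 mm. The foot under it is 44 mm above the bench at rest.
- tray_grip (a point): Middle of the tray's upright wooden grip, 32 mm above the bench: a block 36 mm long (tray x), 16 mm thick (tray y), its top 52 mm above the bench. Axes are the tray's. It lies 95 mm behind (tray -x) the tray's centre and is best pinched across its 16 mm. Tray weighs about 0.25 kg.
- tray_center (a point): Centre of the underside of the tray's square pan, 90 x 90 mm, rim 14 mm high, plywood; x points from the grip to the leading edge (45 mm ahead). Fully home, this point coincides with the press origin and the axes agree; it enters with 3 mm to spare on each side.
- lamp_foot: Loose round stepped wooden lamp foot lying in the tray's pan, larger disc down: 76 mm in diameter, 12 mm thick, with a 44 to 48 mm step on it, 27 mm high in all; about 0.12 kg. Origin at the centre of its underside. Its top stands about 32 mm above the bench.
- lamp_foot_center (a point): The lamp foot's centre, 13.5 mm above its underside.
- plunger (a joint): How far the plunger is pushed down, in m: 0 at rest (up), stop at 0.040. It is to be held at 0.025 (0.020 to 0.030). It springs back up when let go; the push needed grows from about 2 N at the start to about 12 N at 0.025 and 20 N at the stop with the loaded tray in place.
- knob_top (a point): Centre of the flat top of the plunger's round wooden palm knob (52 mm in diameter, 20 mm thick), 180 mm above the bench at rest, 155 mm when 25 mm down; 68 mm above the cross-beam at rest.
- foot: Round rubber pressing foot, 36 mm in diameter, under the plunger. It is sprung against the plunger (400 N/m, about 2 N preload): it meets the lamp foot when the plunger is 12 mm down and presses about 7 N at 25 mm. Origin on the axis, 44 mm below its underside.
- jar: Bystander: white jar, 68 mm in diameter, 75 mm high, standing upright; origin at the centre of its underside. The tray and the jar stand on opposite sides of the press, either way round.
- screwdriver: Bystander: screwdriver lying on the bench beyond the tray's or jar's place, to the left.
- bin: Bystander: open blue parts bin, 150 x 110 x 70 mm; origin at the centre of its underside.
Mind the look-alikes: they are no part of the job. There is more than one size of the part that bears tray_grip; the job needs the smallest.

How it is judged:
On the way, in this order (a step that is already met when the one before it is completed fails the run):
1. the loaded tray is fully home in the guides and let go, the plunger still up (x of tray_center in the frame of press between -0.006 and 0.005 m and y of tray_center in the frame of press between -0.006 and 0.006 m and angle between the x axis of tray_center and the x axis of press, either way round below 0.09 rad and height (world z) of tray_center below 0.006 m and horizontal distance between lamp_foot_center and tray_center below 0.01 m and angle between lamp_foot_center's own z axis and vertical below 0.1 rad and contact force between the fingers and tray below 0.2 N and value of joint plunger below 0.008 m), for 0.2 s.
2. the knob is held 25 mm down (19 to 31 mm), clamping the lamp foot (value of joint plunger between 0.019 and 0.031 m and contact force between foot and lamp_foot above 3 N and contact force between any of the fingers, the arm and plunger above 3 N), for 0.5 s.
At the end, for the whole second after the job is handed in: The tray is home within 6 mm and about 5 degrees, flat on the bench and not held, the lamp foot flat and within 10 mm of the pan's centre; the robot still holds the palm knob, at rest, 19 to 31 mm down, with the foot pressing the lamp foot with more than 3 N (all of step 2 and x of tray_center in the frame of press between -0.006 and 0.005 m and y of tray_center in the frame of press between -0.006 and 0.006 m and angle between the x axis of tray_center and the x axis of press, either way round below 0.09 rad and height (world z) of tray_center below 0.006 m and horizontal distance between lamp_foot_center and tray_center below 0.01 m and angle between lamp_foot_center's own z axis and vertical below 0.1 rad and contact force between the fingers and tray below 0.2 N and velocity of joint plunger between -0.01 and 0.01 m/s); the arm keeps its last pose, push and grip.
It fails at once if the jar is shifted by more than 30 mm (distance of jar from where it was at the start of the episode above 0.03 m).
It fails at once if the screwdriver is shifted by more than 30 mm (distance of screwdriver from where it was at the start of the episode above 0.03 m).
It fails at once if the bin is shifted by more than 30 mm (distance of bin from where it was at the start of the episode above 0.03 m).
It also fails if it takes over 58 s, if anything falls off the work surface, if the arm or the gripper's body presses on something with over 40 N, if the wrist force passes 120 N, or if a joint passes its speed limit or range.

### The arm

A 6-joint arm with a two-finger parallel gripper is mounted at the origin on the work surface. World frame = base frame: x ahead of the robot, y to its left, z up, the work surface at z = 0. Lengths are in m, angles in rad, forces in N, time in s.
With the tool pointing down it reaches from about 0.425 to 0.95 m from the base axis. Payload 14.7 kg.
Tool frame: the origin (TCP) lies on the centre line of the jaws, within the pads' length; the fingertips stand 17 mm ahead of it and the grasp point (between the pads) lies 2 mm behind it (ctrl.tip_extent is the distance from the TCP to the fingertips, in m); x points along the fingers, z is the direction in which the jaws open and shut, and the axes are right-handed (so a half turn about x gives the same grasp; the last joint's range is limited). The gripper opens to 85 mm and grips with 20 to 120 N. Pads are 22 mm wide; open, the fingers measure 114 mm over their backs; the gripper's body (76 mm by 85 mm) begins 54 mm behind the grasp point. The pads swing forward as they close: fully open they stand 13 mm farther back than shut.
Start: joints at [1.074, 0.48, 1.596, -0, 1.065, -0.047], TCP at [0.283, 0.585, 0.22] pointing down, gripper open.
Joint ranges: [-2.75, 2.75], [-0.82, 2.05], [0.23, 2.67], [-1.56, 4.7], [0.09, 2.69], [-2.92, 2.92]. Speed limits (rad/s): [1.89, 1.89, 2.39, 3.01, 3.01, 3.01].

### API

Orientations are given as a rotation vector (axis times angle).
In Python, from station import readout, imaging, workorder, ctrl gives the robot as it stands. The module is installed in compiled form; this text tells all that it offers.
- The arm moves only by the shell command python3 -m creep 'ROWS' [OPENING]. ROWS is a JSON object of lists of equal length, an entry for each row: "translation": the shift along the tool's x, y, z in units of 40 mm (1.0 is 40 mm), a list of three; "twist": the turn, a rotation vector about the tool's x, y, z in units of 5 degrees (1.0 is 5 degrees), a list of three. In form: {"translation": [[dx, dy, dz], ...], "twist": [[ax, ay, az], ...]}. A call has exactly 5 rows; each row shifts and turns the pose as measured when the row begins, along the tool's axes as they then stand; what a row does not reach is not made up. A row lasts 1/10 s, in which the tool goes at most 50 mm and 8.59 degrees, less where a joint would pass 70% of its speed; a pose out of reach is approached as far as the arm can. A call is refused whole if a number of a shift passes 1 or a number of a turn 1, either way. A call with a gripper value outside its range is refused whole. OPENING is the closure, from 0 (fully open) to 1 (shut), set as the call begins (- or left out, the last holds). The fingers move at their own pace and stop on an object; the grip force is fixed at half the most. Time passes only in rows, so rows that do not move let the fingers close, or fill a call up. It gives the time, the measured TCP pose, the force and the opening at its end, in the units of the state.
- readout.get_obs(): the state, without advancing time (a new reading comes with each control period).
- imaging.camera(name): name is "scene" or "side" or "wrist"; returns (picture, depth): 480x640x3 uint8, red, green, blue; 480x640 float32, m along the optical axis (not along the pixel's ray), 0 where there is no reading.
- imaging.get_calibration(name): a dict with "intrinsics" (3x3 intrinsics, pixels), "rvec" (rotation vector, rad) and "tvec" (3), from world to camera coordinates, as OpenCV has them. Camera axes: x right, y down, z forward; pixel columns grow to the right and rows downward; lengths in m; the calibration is good to about 2 mm. The wrist camera is an equidistant fisheye: a pixel r from the principal point sees the ray r / f radians off the axis. A picture is of the moment at which its call begins: read the wrist's pose just before it. get_calibration takes no time and is no camera call; for the wrist camera it gives the pose at the moment of the call.
- workorder.sign_off(): hands the job in, once; it reports no verdict.
The state is a dict: "t": time; "qpos": joint angles; "dq": joint speeds; "joint_efforts": joint torques, N m; "ee_pos": TCP position; "orientation": TCP orientation; "wrist_force": force on the tool from outside, world axes, zero at the start; "wrist_torque": the same for the moment, N m; "finger_gap": opening from 0.0 (shut) to 1.0 (fully open).
Only numpy, scipy, OpenCV 4.12 (cv2) and the standard library are available. Lean on these libraries where they do the work, as an engineer would, in place of code of your own. Each camera call takes 0.05 s, during which the arm holds its last target. There are 200 camera calls.

## Working session

There is one attempt and no reset: what is moved stays moved. The work goes in short steps, Python scripts to look and compute and a shell command to move; the robot and the scene stay as the last step left them, time stands still between calls to the robot, and variables do not carry over. Pictures are saved under pics/ and viewed, about 8 in all and at most 12, crops included, and the job is handed in when it is done.

```bash
mkdir -p pics; cat > h.py <<'E'
import numpy as np, cv2
from scipy.spatial.transform import Rotation as R
from station import readout, imaging, workorder, ctrl
def snap(name,fn):
    c=imaging.get_calibration(name); p,d=imaging.camera(name)
    cv2.imwrite(f'pics/{fn}.png',p[:,:,::-1]); np.savez(f'pics/{fn}.npz',p=p,d=d,K=c['intrinsics'],r=c['rvec'],t=c['tvec'])
def pt(fn,u,v,fish=False):
    z=np.load(f'pics/{fn}.npz'); K=z['K']; d=float(np.median(z['d'][v-1:v+2,u-1:u+2]))
    Rm=R.from_rotvec(z['r'].ravel()).as_matrix()
    x,y=(u-K[0,2])/K[0,0],(v-K[1,2])/K[1,1]
    if fish:
        r=np.hypot(x,y); s=np.tan(r)/r if r>1e-9 else 1; x*=s;y*=s
    return Rm.T@(np.array([x*d,y*d,d])-z['t'].ravel())
def ray(fn,u,v,h,fish=False):
    z=np.load(f'pics/{fn}.npz'); K=z['K']
    Rm=R.from_rotvec(z['r'].ravel()).as_matrix()
    x,y=(u-K[0,2])/K[0,0],(v-K[1,2])/K[1,1]
    if fish:
        r=np.hypot(x,y); s=np.tan(r)/r if r>1e-9 else 1; x*=s;y*=s
    o=-Rm.T@z['t'].ravel(); w=Rm.T@np.array([x,y,1]); return o+w*(h-o[2])/w[2]
def rel(tgt,xdir=(0,0,-1),zdir=None):
    o=readout.get_obs(); T=R.from_rotvec(o['orientation'])
    dp=T.inv().apply(np.array(tgt)-o['ee_pos'])/0.04
    print('t',round(o['t'],2),'ee',np.round(o['ee_pos'],4),'shift units',np.round(dp,2),'F',np.round(o['wrist_force'],1))
    if zdir is not None:
        x=np.array(xdir,float); zz=np.array(zdir,float); y=np.cross(zz,x)
        best=None
        for s in (1,-1):
            G=R.from_matrix(np.c_[x,s*y,s*zz]); w=(T.inv()*G).as_rotvec()/np.radians(5)
            print('  twist units',np.round(w,2))
E
python3 - <<'E'
from h import *
snap('scene','s0');snap('side','d0');snap('wrist','w0')
a=[cv2.imread(f'pics/{f}.png') for f in('s0','d0')]
o=readout.get_obs();print(o);print(R.from_rotvec(o['orientation']).as_matrix().round(3),ctrl.tip_extent)
for f in('s0','d0','w0'):
    z=np.load(f'pics/{f}.npz');print(z['K'],-R.from_rotvec(z['r'].ravel()).as_matrix().T@z['t'].ravel())
E
```

```text
{'t': 0.15, 'qpos': array([ 1.07442481e+00,  4.80680349e-01,  1.59670612e+00,  4.23064818e-06,
        1.06507433e+00, -4.66125136e-02]), 'dq': array([ 0.00053509, -0.00095388, -0.00068782,  0.0001914 , -0.00105941,
        0.00175193]), 'joint_efforts': array([ 9.34276177e-04, -9.51155376e+01, -4.30458426e+01,  7.55599035e-05,
        8.20177695e-03, -8.54925304e-06]), 'ee_pos': array([0.28243166, 0.5851027 , 0.21923322]), 'orientation': array([-0.87229651,  1.38980364,  0.87160183]), 'wrist_force': array([-0.94721703, -0.5562584 , -0.09443095]), 'wrist_torque': array([-0.0330319 ,  0.01773681,  0.00905545]), 'finger_gap': 1.001021167540491}
[[-0.    -0.901  0.435]
 [-0.001  0.435  0.901]
 [-1.     0.    -0.001]] 0.017
[[595.7843931    0.         333.05470032]
 [  0.         595.7843931  240.40902248]
 [  0.           0.           1.        ]] [ 1.75087522 -0.45683259  1.08142824]
[[462.40295228   0.         320.97814343]
 [  0.         462.40295228 240.93071176]
 [  0.           0.           1.        ]] [ 0.18514166 -0.72586081  0.93936919]
[[371.64829954   0.         318.53888318]
 [  0.         371.64829954 235.00704607]
 [  0.           0.           1.        ]] [0.20927081 0.6187779  0.3735151 ]
```

View pics/s0.png

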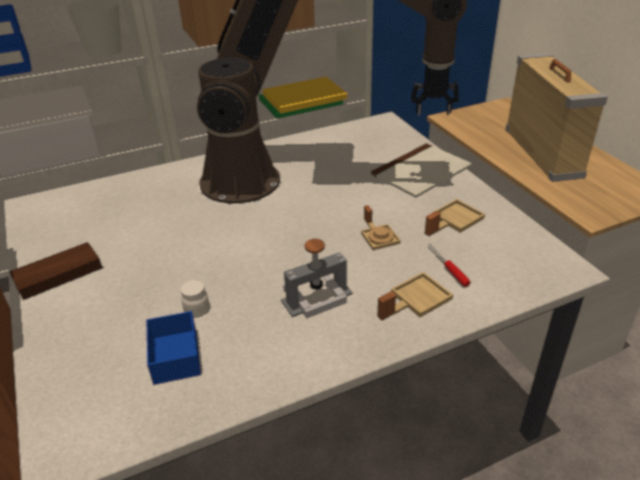

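View pics/d0.png

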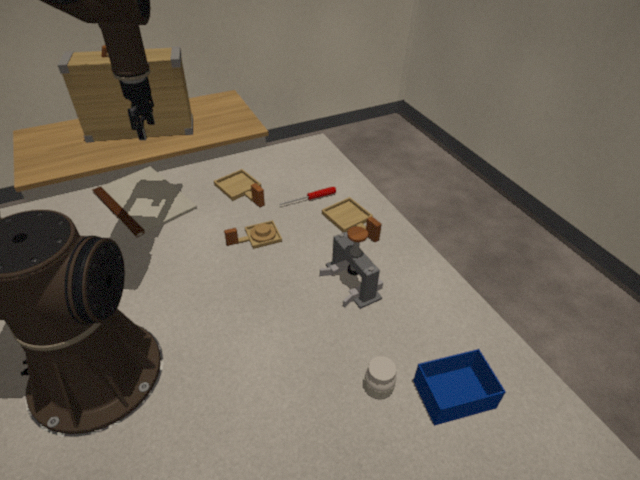

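The scene view shows the loaded tray at (380,237) with its grip at (368,214). The empty look-alike trays are at (461,215) with grip (432,223), and at (421,294) with grip (387,305). The press is at (316,280), its knob at (315,245), the jar at (194,297), the bin at (173,347) and the screwdriver at (452,267). I choose the smallest tray, which carries the lamp foot, and check it in a close crop.

```bash
python3 - <<'E'
from h import *
a=cv2.imread('pics/s0.png')[190:320,260:460]; b=cv2.imread('pics/d0.png')[180:320,210:400]
a=cv2.resize(a,(800,520),interpolation=cv2.INTER_CUBIC)
cv2.imwrite('pics/c1.png',a)
b=cv2.resize(b,(760,560),interpolation=cv2.INTER_CUBIC);cv2.imwrite('pics/c2.png',b)
for f,n in((('s0'),[(368,210),(380,233),(315,243),(290,270),(343,260),(432,217),(421,294),(194,287)]),('d0',[(231,233),(263,231),(357,234),(369,240),(263,229)])):
    for u,v in n: print(f,u,v,pt(f,u,v).round(4))
E
```

```text
s0 368 210 [0.4215 0.2766 0.0513]
s0 380 233 [0.5174 0.2661 0.0302]
s0 315 243 [ 0.6572 -0.0022  0.1801]
s0 290 270 [ 0.6498 -0.0709  0.1125]
s0 343 260 [0.673  0.0675 0.1117]
s0 432 217 [0.5621 0.4154 0.0689]
s0 421 294 [0.7782 0.2466 0.0063]
s0 194 287 [ 0.5595 -0.3012  0.0746]
d0 231 233 [0.4139 0.2749 0.045 ]
d0 263 231 [0.5054 0.259  0.0312]
d0 357 234 [ 0.6575 -0.0122  0.1814]
d0 369 240 [0.7892 0.1187 0.001 ]
d0 263 229 [0.5083 0.2664 0.0321]
```

View pics/c1.png

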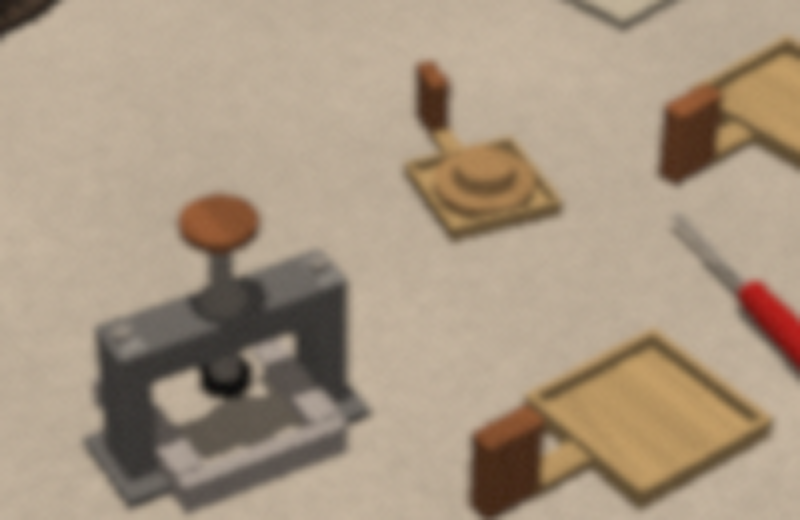

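View pics/c2.png

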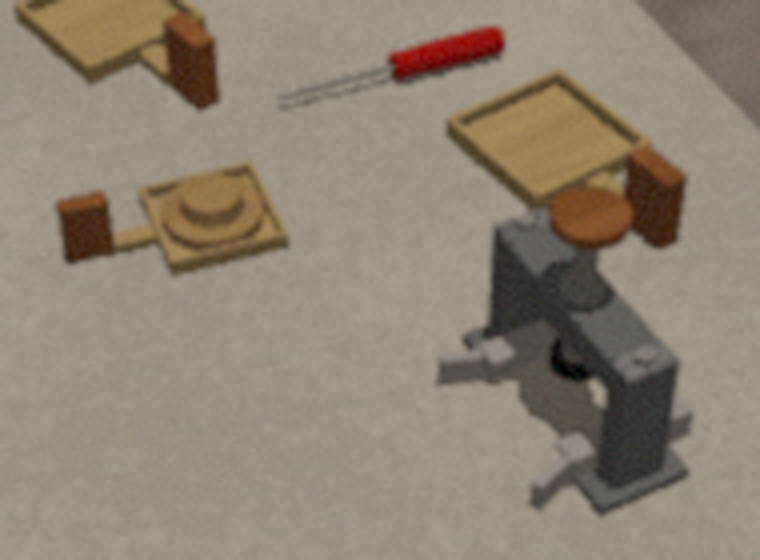

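The crops confirm it: the loaded tray is the smallest, with its lamp foot in the pan. The press mouth faces the robot, and the back stop is on the far side. Next I fit exact poses from the depth clouds of both cameras.

```bash
cat >> h.py <<'E'
def cloud(fn,u0,u1,v0,v1):
    z=np.load(f'pics/{fn}.npz'); K=z['K'];Rm=R.from_rotvec(z['r'].ravel()).as_matrix()
    v,u=np.mgrid[v0:v1,u0:u1]; d=z['d'][v0:v1,u0:u1]
    P=np.stack([(u-K[0,2])/K[0,0]*d,(v-K[1,2])/K[1,1]*d,d],-1)[d>0]
    return (P-z['t'].ravel())@Rm, z['p'][v0:v1,u0:u1][d>0].astype(int)
def rect(P): 
    r=cv2.minAreaRect((P[:,:2]*1000).astype(np.float32)); return [np.round(q,1) for q in r]
E
python3 - <<'E'
from h import *
W={'s0':((270,365,230,320),(350,410,200,255)),'d0':((315,390,220,310),(215,290,210,255))}
for f in W:
    P,_=cloud(f,*W[f][0]); T,_=cloud(f,*W[f][1])
    def b(P,lo,hi): return P[(P[:,2]>lo)&(P[:,2]<hi)]
    k=b(P,.172,.188);k=k[np.hypot(*(k[:,:2]-np.median(k[:,:2],0)).T)<.035];print(f,'knob',len(k),rect(k),k[:,2].mean().round(4))
    q=b(P,.106,.118);q=q[np.hypot(*(q[:,:2]-np.median(q[:,:2],0)).T)<.1];print(' beam',len(q),rect(q),np.median(q[:,2]).round(4))
    q=b(T,.046,.056);print(' grip',len(q),rect(q),np.median(q[:,2]).round(4))
    q=b(T,.028,.036);q=q[np.hypot(*(q[:,:2]-np.median(q[:,:2],0)).T)<.03];print(' lamp',len(q),rect(q),np.median(q[:,2]).round(4))
    q=b(T,.009,.020);q=q[np.hypot(*(q[:,:2]-np.array([.512,.266])).T)<.075];print(' pan',len(q),rect(q))
E
```

```text
s0 knob 248 [array([663.8,  -5.2]), array([49.9, 54.5]), np.float64(66.2)] 0.1797
 beam 665 [array([664.9,  -6.6]), array([ 50. , 166.2]), np.float64(1.5)] 0.1119
 grip 45 [array([413.8, 280.3]), array([20.2, 46.6]), np.float64(89.4)] 0.0519
 lamp 98 [array([509.7, 273.7]), array([42.3, 50. ]), np.float64(14.2)] 0.031
 pan 371 [array([497.2, 261. ]), array([123.2, 118.3]), np.float64(85.6)]
d0 knob 267 [array([660.7,  -6.5]), array([50.3, 50.5]), np.float64(56.5)] 0.1802
 beam 636 [array([660.4,  -7. ]), array([ 43. , 164.9]), np.float64(4.3)] 0.1128
 grip 61 [array([413.1, 282.8]), array([23.3, 36.7]), np.float64(87.8)] 0.0517
 lamp 122 [array([508.1, 274.5]), array([44.1, 41.9]), np.float64(68.2)] 0.0317
 pan 397 [array([495.4, 274.5]), array([ 96. , 114.4]), np.float64(85.4)]
```

```bash
python3 - <<'E'
from h import *
rel([.4135,.2815,.15],zdir=(.06,.998,0))
E
```

```text
t 0.15 ee [0.2824 0.5851 0.2192] shift units [ 1.74 -6.25 -5.41] F [-0.9 -0.6 -0.1]
  twist units [-4.47 -0.01 -0.  ]
  twist units [ 3.153e+01 -0.000e+00  1.000e-02]
```

```bash
python3 -m creep '{"translation":[[0.1,-0.8,-0.7],[0.1,-0.8,-0.7],[0.1,-0.8,-0.7],[0.1,-0.8,-0.7],[0.1,-0.8,-0.7]],"twist":[[0,0,0],[0,0,0],[0,0,0],[0,0,0],[0,0,0]]}' 0 && python3 -m creep '{"translation":[[0.1,-0.5,-0.4],[0.1,-0.5,-0.4],[0,0,0],[0,0,0],[0,0,0]],"twist":[[-1,0,0],[-1,0,0],[-1,0,0],[-1,0,0],[-0.4,0,0]]}' 0; python3 - <<'E'
from h import *
rel([.4135,.2815,.15],zdir=(.06,.998,0))
E
```

```text
t: 0.65
ee_pos: [0.3658, 0.3878, 0.1974]
orientation: [-0.876, 1.387, 0.878]
wrist_force: [1.2, 0.5, 0.4]
finger_gap: 0.998
t: 1.15
ee_pos: [0.3919, 0.3343, 0.1881]
orientation: [-1.172, 1.236, 1.173]
wrist_force: [-0.3, -0.5, -0.0]
finger_gap: 0.997
t 1.15 ee [0.3919 0.3343 0.1881] shift units [ 0.95 -0.61 -1.29] F [-0.3 -0.5 -0. ]
  twist units [ 0.11 -0.02 -0.03]
  twist units [-35.89   0.04  -0.04]
```

```bash
python3 -m creep '{"translation":[[0.1,-0.2,-0.4],[0.1,-0.2,-0.4],[0.2,-0.2,-0.4],[0.1,0,-0.1],[0,0,0]],"twist":[[0,0,0],[0,0,0],[0,0,0],[0,0,0],[0,0,0]]}' 0; python3 - <<'E'
from h import *
snap('wrist','w1');rel([.4135,.2815,.15],zdir=(.06,.998,0))
E
```

```text
t: 1.65
ee_pos: [0.4136, 0.2795, 0.1672]
orientation: [-1.173, 1.235, 1.174]
wrist_force: [0.3, -0.8, 1.1]
finger_gap: 1.001
t 1.7 ee [0.4137 0.2799 0.1675] shift units [0.44 0.01 0.04] F [-0.5 -0.8 -0.4]
  twist units [ 0.13 -0.02 -0.03]
  twist units [-3.587e+01  4.000e-02 -3.000e-02]
```

View pics/w1.png

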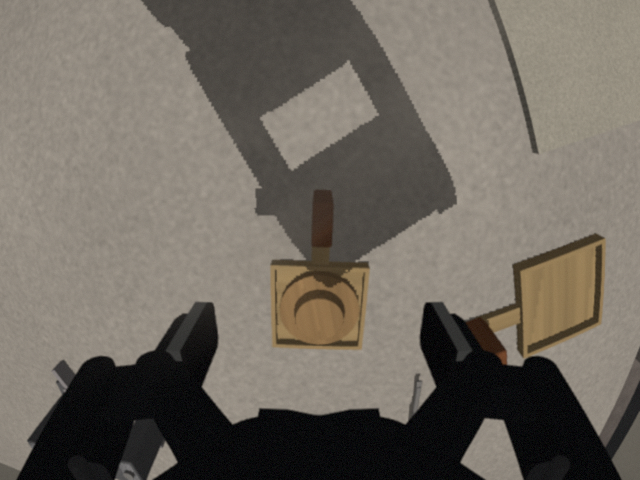

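```bash
python3 - <<'E'
from h import *
z=np.load('pics/w1.npz');print(-R.from_rotvec(z['r'].ravel()).as_matrix().T@z['t'].ravel())
for u,v in((272,262),(368,262),(361,348),(277,347)): print(ray('w1',u,v,.014,True).round(4))
for u,v in((315,191),(332,192),(331,225),(313,232),(322,205),(322,240)): print('g',ray('w1',u,v,.052,True).round(4),pt('w1',u,v,True).round(4))
E
```

```text
[0.33295924 0.2825386  0.3218357 ]
[0.4566 0.234  0.014 ]
[0.4608 0.3202 0.014 ]
[0.5546 0.3139 0.014 ]
[0.5494 0.2296 0.014 ]
g [0.3865 0.2768 0.052 ] [0.3945 0.2759 0.0116]
g [0.3879 0.2893 0.052 ] [3.984e-01 2.906e-01 3.000e-04]
g [0.4133 0.2875 0.052 ] [0.4132 0.2875 0.0522]
g [0.4182 0.2736 0.052 ] [0.4181 0.2736 0.0523]
g [0.3974 0.2814 0.052 ] [0.3972 0.2814 0.053 ]
g [0.4249 0.2802 0.052 ] [0.4247 0.2802 0.0527]
```

```bash
python3 - <<'E'
from h import *
a=cv2.imread('pics/w1.png')[170:360,250:390]
cv2.imwrite('pics/c3.png',cv2.resize(a,None,fx=3.15,fy=3.15,interpolation=cv2.INTER_CUBIC))
E
```

```text
(no output)
```

View pics/c3.png

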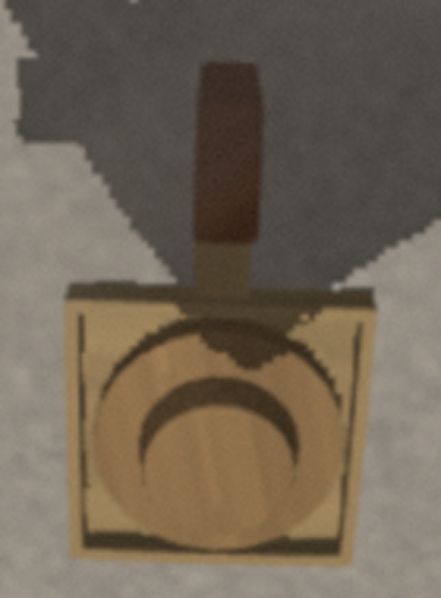

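The crop shows the grip top at about (322,190–246) in the original picture. The pan's rim corners are at about (271,265), (369,267), (362,349) and (273,347), which gives a tray yaw of about -3° and the grip at (0.412, 0.280). I descend and grip.

```bash
python3 -m creep '{"translation":[[0.7,0,0.01],[0.7,0.03,0],[0.7,0,0],[0.7,0,0],[0.5,0,0]],"twist":[[0,0,0],[0,0,0],[0,0,0],[0,0,0],[0,0,0]]}' 0;  python3 - <<'E'
from h import *
rel([.412,.28,.034],zdir=(.052,.9986,0))
E
```

```text
t: 2.2
ee_pos: [0.4153, 0.2862, 0.0358]
orientation: [-1.175, 1.223, 1.172]
wrist_force: [-0.2, 0.1, 0.0]
finger_gap: 1.002
t 2.2 ee [0.4153 0.2862 0.0358] shift units [ 0.04  0.08 -0.16] F [-0.2  0.1  0. ]
  twist units [0.06 0.05 0.07]
  twist units [-35.94  -0.11   0.08]
```

```bash
python3 -m creep '{"translation":[[0.04,0.08,-0.16],[0,0,0],[0,0,0],[0,0,0],[0,0,0]],"twist":[[0.06,0.05,0.07],[0,0,0],[0,0,0],[0,0,0],[0,0,0]]}' 0; python3 -m creep '{"translation":[[0,0,0],[0,0,0],[0,0,0],[0,0,0],[0,0,0]],"twist":[[0,0,0],[0,0,0],[0,0,0],[0,0,0],[0,0,0]]}' 1;python3 - <<'E'
from h import *
print(readout.get_obs()['finger_gap']);rel([.412,.28,.034],zdir=(.052,.9986,0))
E
```

```text
t: 2.7
ee_pos: [0.4113, 0.2813, 0.0353]
orientation: [-1.172, 1.233, 1.172]
wrist_force: [-0.4, -0.3, -0.9]
finger_gap: 1.0
t: 3.2
ee_pos: [0.4123, 0.2818, 0.0369]
orientation: [-1.171, 1.23, 1.171]
wrist_force: [-1.4, -2.7, 0.1]
finger_gap: 0.157
0.15659054432272512
t 3.2 ee [0.4123 0.2818 0.0369] shift units [ 0.07  0.   -0.05] F [-1.4 -2.7  0.1]
  twist units [0.01 0.02 0.02]
  twist units [-3.599e+01 -4.000e-02  3.000e-02]
```

```bash
python3 - <<'E'
from h import *
W={'s0':(270,365,230,320),'d0':(315,390,220,310)}
for f in W:
    P,_=cloud(f,*W[f]); q=P[(P[:,2]>.107)&(P[:,2]<.117)]; q=q[np.hypot(*(q[:,:2]-np.array([.662,-.0065])).T)<.1]
    for _ in range(3):
        m=np.median(q[:,:2],0)
        w,V=np.linalg.eigh(np.cov(q[:,:2].T)); a=V[:,1]*np.sign(V[1,1]); s=(q[:,:2]-m)@a; n=(q[:,:2]-m)@np.array([a[1],-a[0]])
        q=q[abs(n)<.022]
    # edge lines: per-bin min/max of n
    B=np.digitize(s,np.linspace(s.min(),s.max(),15)); 
    for g in (np.min,np.max):
        e=[(s[B==i].mean(),g(n[B==i])) for i in range(1,15) if (B==i).sum()>3]; e=np.array(e); 
        c=np.polyfit(e[:,0],e[:,1],1); print(f,'edge',np.degrees(np.arctan(c[0])).round(2),(c[1]*1000).round(1))
    print(f,'xyaw',np.degrees(np.arctan2(-a[0],a[1])).round(2),m, s.min(),s.max())
rel([.447,-.018,.036],zdir=(-.05,.9987,0))
E
```

```text
s0 edge 0.34 -19.5
s0 edge 0.33 16.8
s0 xyaw 2.51 [ 0.66806494 -0.01489807] -0.07445079767930379 0.09124530526313747
d0 edge 1.09 -14.6
d0 edge -1.26 18.8
d0 xyaw 4.69 [ 0.65587439 -0.02359699] -0.0663175263597035 0.09930086470716412
t 3.2 ee [0.4123 0.2818 0.0369] shift units [ 0.01 -1.25 -7.44] F [-1.4 -2.7  0.1]
  twist units [-1.16  0.02  0.02]
  twist units [ 3.484e+01  4.000e-02 -3.000e-02]
```

```bash
python3 -m creep '{"translation":[[0,-0.05,-0.3],[0,-0.1,-0.5],[0,-0.1,-0.6],[0,-0.1,-0.6],[0,-0.1,-0.6]],"twist":[[0,0,0],[0,0,0],[-0.3,0,0],[-0.3,0,0],[-0.3,0,0]]}';python3 -m creep '{"translation":[[0,-0.1,-0.6],[0,-0.1,-0.6],[0,-0.1,-0.6],[0,-0.1,-0.5],[0,-0.1,-0.4]],"twist":[[0,0,0],[0,0,0],[-0.1,0,0],[0,0,0],[0,0,0]]}';python3 - <<'E'
from h import *
rel([.447,-.018,.036],zdir=(-.05,.9987,0))
E
```

```text
t: 3.7
ee_pos: [0.4287, 0.1775, 0.0371]
orientation: [-1.235, 1.185, 1.233]
wrist_force: [-0.1, 3.8, 2.6]
finger_gap: 0.154
t: 4.2
ee_pos: [0.4436, 0.0659, 0.0364]
orientation: [-1.234, 1.191, 1.253]
wrist_force: [-34.8, 26.3, 39.3]
finger_gap: 0.155
t 4.2 ee [0.4436 0.0659 0.0364] shift units [-0.    0.01 -2.1 ] F [-34.8  26.3  39.3]
  twist units [-0.05  0.06 -0.11]
  twist units [35.95 -0.18 -0.1 ]
```

The wrist force has risen to about 58 N, so the tray's front corner has met the tip of the guide flare. I back off and look.

```bash
python3 -m creep '{"translation":[[0,0,0.4],[0,0.2,0],[0,0.2,0],[0,0,0],[0,0,0]],"twist":[[0,0,0],[0,0,0],[0,0,0],[0,0,0],[0,0,0]]}';python3 - <<'E'
from h import *
snap('wrist','w2')
rel([.43,-.02,.036],zdir=(-.05,.9987,0))
E
```

```text
t: 4.7
ee_pos: [0.4237, 0.0786, 0.0368]
orientation: [-1.23, 1.195, 1.253]
wrist_force: [2.5, 0.7, 0.9]
finger_gap: 0.153
t 4.75 ee [0.4239 0.0786 0.0368] shift units [ 0.01 -0.05 -2.47] F [-0.6 -0.6  1.9]
  twist units [-0.08  0.06 -0.15]
  twist units [35.91 -0.24 -0.1 ]
```

View pics/w2.png

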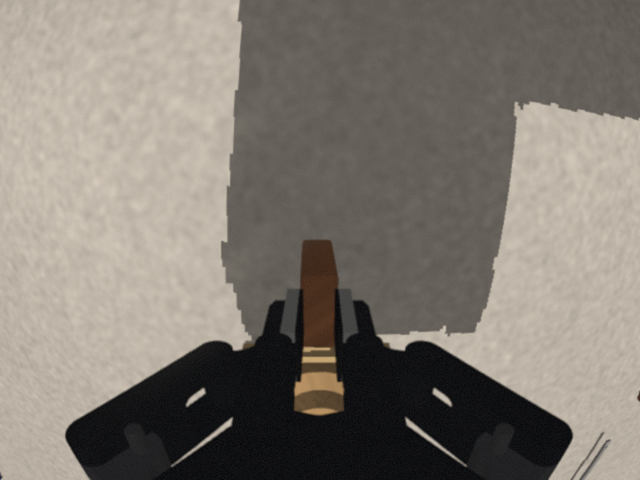

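```bash
python3 -m creep '{"translation":[[0,0,-0.4],[0,0,-0.6],[0,0,-0.6],[0,0,-0.5],[0,0,-0.25]],"twist":[[0,0,0],[0,0.05,0],[0,0,0],[0,0,-0.1],[0,0,0]]}';python3 - <<'E'
from h import *
snap('scene','s1');snap('side','d1')
a=cv2.imread('pics/s1.png')[180:320,240:400]; b=cv2.imread('pics/d1.png')[180:340,210:400]
cv2.imwrite('pics/c4.png',np.hstack([cv2.resize(a,(400,350),interpolation=2),cv2.resize(b,(400,337),interpolation=2)[:337],][0:1]+[cv2.copyMakeBorder(cv2.resize(b,(400,337),interpolation=2),0,13,0,0,0)]))
rel([.43,-.02,.036],zdir=(-.05,.9987,0))
E
```

```text
t: 5.25
ee_pos: [0.4285, -0.0167, 0.0364]
orientation: [-1.241, 1.189, 1.248]
wrist_force: [-1.7, 4.2, 2.8]
finger_gap: 0.149
t 5.35 ee [ 0.4281 -0.0166  0.0364] shift units [ 0.01 -0.04 -0.09] F [-6.4 -7.3 16.2]
  twist units [-0.04  0.01 -0.07]
  twist units [ 3.596e+01 -1.100e-01 -2.000e-02]
```

View pics/c4.png

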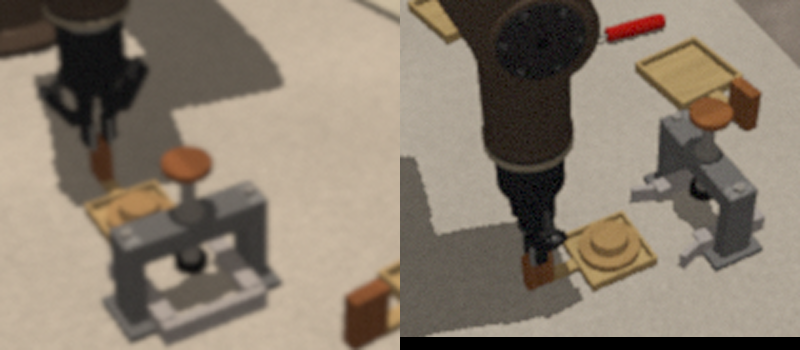

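```bash
python3 - <<'E'
from h import *
for f,a,b in(('s0',(290.8,273.2),(340,256.3)),('d0',(342.5,235),(371.3,268.8))):
    A=ray(f,*a,.114);B=ray(f,*b,.114); d=A-B
    if d[1]<0:d=-d
    print(f,A.round(4),B.round(4),((A+B)/2).round(4),np.linalg.norm(d).round(4),np.degrees(np.arctan2(-d[0],d[1])).round(2))
# lips: z 22..26 mm points, and back stop
def b(P,lo,hi): return P[(P[:,2]>lo)&(P[:,2]<hi)]
for f,w in(('s1',(285,380,220,325)),('d1',(305,400,230,325))):
    P,c=cloud(f,*w); g=(c.max(1)-c.min(1))<25
    q=b(P[g],.0215,.029); q=q[np.hypot(*(q[:,:2]-np.array([.662,-.0065])).T)<.11]
    print(f,'lips',len(q)); m=q[:,:2]
    for psi in (2,3,4,5):
        R2=np.array([[np.cos(np.radians(psi)),np.sin(np.radians(psi))],[-np.sin(np.radians(psi)),np.cos(np.radians(psi))]]); L=(m-[.662,-.0065])@R2.T*1000
        print(psi,'x',np.percentile(L[:,0],[1,50,99]).round(1),'left edge y', np.percentile(L[L[:,1]>20][:,1],[1,5,50,95,99]).round(1),'right',np.percentile(L[L[:,1]<-20][:,1],[1,5,50,95,99]).round(1))
for f,w in(('s1',(270,320,235,290)),('d1',(280,330,270,330))):
    P,c=cloud(f,*w); q=b(P,.0285,.036); q=q[np.hypot(*(q[:,:2]-[.524,-.012]).T)<.04]; print(f,'lamp',len(q),rect(q),np.median(q[:,2]).round(4),q[:,:2].mean(0))
E
```

```text
s0 [ 0.6641 -0.0744  0.114 ] [0.6584 0.066  0.114 ] [ 0.6612 -0.0042  0.114 ] 0.1406 2.32
d0 [0.6622 0.0643 0.114 ] [ 0.6673 -0.0765  0.114 ] [ 0.6648 -0.0061  0.114 ] 0.1409 2.05
s1 lips 426
2 x [-39.4  29.8  60.4] left edge y [21.6 28.6 50.2 64.3 78.3] right [-81.  -80.1 -48.1 -28.  -22.2]
3 x [-38.6  29.7  59.8] left edge y [22.3 28.7 49.9 64.  78. ] right [-81.2 -80.4 -48.3 -27.3 -22.3]
4 x [-37.8  29.2  59.5] left edge y [23.1 30.2 49.9 63.8 77.7] right [-81.4 -80.2 -48.9 -28.1 -22.6]
5 x [-36.9  28.7  58.7] left edge y [22.1 29.3 49.6 63.6 77.3] right [-81.6 -80.2 -49.1 -28.6 -22.3]
d1 lips 307
2 x [-69.6 -22.9  54.2] left edge y [39.8 41.8 54.4 66.  71.6] right [-81.5 -80.  -56.1 -39.4 -36.9]
3 x [-69.9 -23.   53.5] left edge y [40.4 42.  54.9 66.5 72. ] right [-81.2 -80.1 -55.8 -38.9 -36.9]
4 x [-69.7 -23.2  52.7] left edge y [40.9 42.2 55.4 67.1 72.3] right [-81.  -80.3 -55.2 -38.4 -36.6]
5 x [-70.7 -23.5  52. ] left edge y [41.2 42.4 55.9 67.8 72.9] right [-80.8 -80.5 -54.7 -38.3 -36.1]
s1 lamp 126 [array([526.8, -10. ]), array([43.1, 45.7]), np.float64(87.1)] 0.0318 [ 0.52955885 -0.01065382]
d1 lamp 184 [array([525.3,  -9.5]), array([45. , 42.7]), np.float64(77.0)] 0.0321 [ 0.52518411 -0.01211175]
```

```bash
python3 - <<'E'
from h import *
rel([.4280,-.0145,.037],zdir=(-.0384,.9993,0))
E
python3 -m creep '{"translation":[[-0.02,0,0.05],[0,-0.3,0],[0,-0.4,0],[0,-0.4,0],[0,-0.2,0]],"twist":[[0.15,0,-0.07],[0,0,0],[0,0,0],[0,0,0],[0,0,0]]}';python3 - <<'E'
from h import *
rel([.5676,-.0091,.037],zdir=(-.0384,.9993,0))
E
```

```text
t 5.35 ee [ 0.4281 -0.0166  0.0364] shift units [-0.02  0.    0.05] F [-6.4 -7.3 16.2]
  twist units [ 0.09  0.01 -0.07]
  twist units [-3.591e+01  1.100e-01  2.000e-02]
t: 5.85
ee_pos: [0.4747, -0.011, 0.0363]
orientation: [-1.225, 1.202, 1.244]
wrist_force: [-6.7, -1.6, 11.8]
finger_gap: 0.153
t 5.85 ee [ 0.4747 -0.011   0.0363] shift units [-0.05 -2.32 -0.03] F [-6.7 -1.6 11.8]
  twist units [-0.06  0.03 -0.15]
  twist units [35.94 -0.24 -0.04]
```

```bash
python3 -m creep '{"translation":[[-0.03,-0.15,-0.04],[0,-0.3,0],[0,-0.3,0],[0,-0.3,0],[0,-0.15,0]],"twist":[[-0.06,0,-0.1],[0,0,0],[0,0,0],[0,0,0],[0,0,0]]}';python3 - <<'E'
from h import *
rel([.5676,-.0091,.037],zdir=(-.0384,.9993,0))
E
```

```text
t: 6.35
ee_pos: [0.5184, -0.0077, 0.0362]
orientation: [-1.228, 1.201, 1.255]
wrist_force: [-16.4, -5.0, 26.6]
finger_gap: 0.156
t 6.35 ee [ 0.5184 -0.0077  0.0362] shift units [-0.04 -1.23 -0.09] F [-16.4  -5.   26.6]
  twist units [ 0.03  0.04 -0.21]
  twist units [-35.97   0.34   0.06]
```

```bash
python3 -m creep '{"translation":[[-0.06,0,-0.07],[-0.02,-0.1,0],[0,-0.2,0],[0,-0.2,0],[0,-0.1,0]],"twist":[[0,0,-0.2],[0,0,0],[0,0,0],[0,0,0],[0,0,0]]}';python3 - <<'E'
from h import *
rel([.5676,-.0091,.037],zdir=(-.0384,.9993,0))
E
```

```text
t: 6.85
ee_pos: [0.5439, -0.0077, 0.0386]
orientation: [-1.235, 1.19, 1.245]
wrist_force: [-1.1, -0.2, -2.8]
finger_gap: 0.156
t 6.85 ee [ 0.5439 -0.0077  0.0386] shift units [ 0.04 -0.59 -0.06] F [-1.1 -0.2 -2.8]
  twist units [ 0.04  0.04 -0.05]
  twist units [-35.96   0.08   0.07]
```

Forces are now low. I push on to the back stop.

```bash
python3 -m creep '{"translation":[[0,-0.15,-0.03],[0,-0.15,0],[0,-0.15,0],[0,-0.08,0],[0,0,0]],"twist":[[0,0,0],[0,0,0],[0,0,0],[0,0,0],[0,0,0]]}';python3 -m creep '{"translation":[[0,-0.1,0],[0,-0.08,0],[0,0,0],[0,0,0],[0,0,0]],"twist":[[0,0,0],[0,0,0],[0,0,0],[0,0,0],[0,0,0]]}';python3 - <<'E'
from h import *
rel([.5676,-.0091,.037],zdir=(-.0384,.9993,0))
E
```

```text
t: 7.35
ee_pos: [0.5653, -0.0083, 0.0378]
orientation: [-1.233, 1.193, 1.249]
wrist_force: [-1.5, -0.7, 1.9]
finger_gap: 0.152
t: 7.85
ee_pos: [0.5652, -0.0091, 0.0373]
orientation: [-1.227, 1.204, 1.26]
wrist_force: [-4.2, -0.1, 2.2]
finger_gap: 0.152
t 7.85 ee [ 0.5652 -0.0091  0.0373] shift units [ 0.01 -0.06 -0.  ] F [-4.2 -0.1  2.2]
  twist units [ 0.05  0.04 -0.28]
  twist units [-35.95   0.44   0.07]
```

```bash
python3 -m creep '{"translation":[[0,0,0],[0,-0.12,0],[0,-0.15,0],[0,-0.15,0],[0,-0.15,0]],"twist":[[0,0,-0.2],[0,0,0],[0,0,0],[0,0,0],[0,0,0]]}';python3 - <<'E'
from h import *
snap('scene','s2');snap('side','d2')
rel([.5676,-.0091,.037],zdir=(-.0384,.9993,0))
a=cv2.imread('pics/s2.png')[200:320,250:390]; b=cv2.imread('pics/d2.png')[200:320,280:420]
cv2.imwrite('pics/c5.png',np.hstack([cv2.resize(i,(400,343),interpolation=2) for i in(a,b)]))
for f,w in(('s2',(270,365,230,320)),('d2',(300,390,220,330))):
    P,c=cloud(f,*w); q=P[(P[:,2]>.0285)&(P[:,2]<.036)&((c[:,0]-c[:,2])>30)]; q=q[np.hypot(*(q[:,:2]-[.6625,-.0055]).T)<.035]; print(f,'lamp',len(q),len(q)>10 and rect(q))
    q=P[(P[:,2]>.05)&(P[:,2]<.054)&((c[:,0]-c[:,2])>20)]; q=q[np.hypot(*(q[:,:2]-[.567,-.009]).T)<.035]; print(f,'grip',len(q),len(q)>10 and rect(q))
E
```

```text
t: 8.35
ee_pos: [0.5676, -0.0094, 0.036]
orientation: [-1.22, 1.215, 1.275]
wrist_force: [-41.3, -7.7, 47.4]
finger_gap: 0.151
t 8.45 ee [ 0.5676 -0.0094  0.036 ] shift units [-0.02  0.    0.01] F [-35.9  -7.   40.4]
  twist units [ 0.08  0.05 -0.47]
  twist units [-35.91   0.74   0.08]
s2 lamp 87 [array([670.5,  -7.1]), array([42.7, 35.9]), np.float64(68.8)]
s2 grip 7 False
d2 lamp 70 [array([652.5, -10.4]), array([25.8, 41.6]), np.float64(35.6)]
d2 grip 16 [array([554.9, -10.5]), array([14.4, 15.8]), np.float64(6.5)]
```

View pics/c5.png

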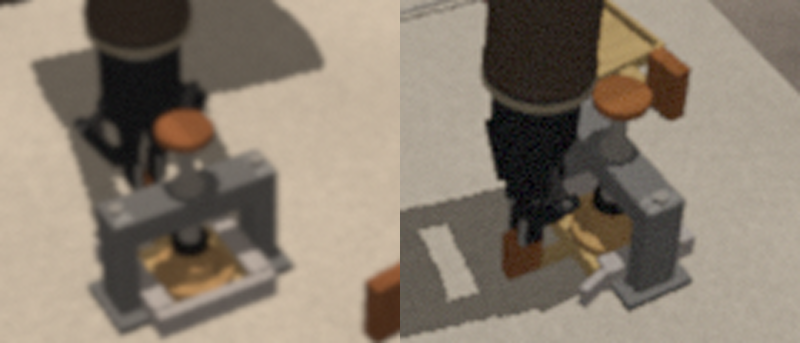

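```bash
python3 -m creep '{"translation":[[-0.04,0.05,0],[0,0,0],[0,0,0],[0,0,0],[0,0,0]],"twist":[[0,0,-0.4],[0,0,0],[0,0,0],[0,0,0],[0,0,0]]}'; python3 -m creep '{"translation":[[0,0,0],[0,0,0],[0,0,0],[0,0,0],[0,0,0]],"twist":[[0,0,0],[0,0,0],[0,0,0],[0,0,0],[0,0,0]]}' 0.4
```

```text
t: 8.95
ee_pos: [0.5663, -0.0095, 0.0379]
orientation: [-1.237, 1.188, 1.248]
wrist_force: [-2.2, -1.4, -1.5]
finger_gap: 0.156
t: 9.45
ee_pos: [0.5685, -0.0095, 0.0379]
orientation: [-1.238, 1.186, 1.247]
wrist_force: [-0.8, 0.0, 1.1]
finger_gap: 0.601
```

```bash
python3 -m creep '{"translation":[[-0.4,0,0],[-0.9,0,0],[-1,0,0],[-1,0,0],[-1,0,0]],"twist":[[0,0,0],[0,0,0],[0,0,0],[0,0,0],[0,0,0]]}'; python3 -m creep '{"translation":[[-0.9,0,0],[-0.4,0,0],[0,0,0],[0,0,0],[0,0,0]],"twist":[[0,0,0],[0,0,0],[0,0,0],[0,0,0],[0,0,0]]}' 1; python3 - <<'E'
from h import *
snap('wrist','w3');snap('scene','s3');snap('side','d3')
rel([.6625,-.0057,.23],zdir=(-.0384,.9993,0))
a=cv2.imread('pics/w3.png')[120:400,200:440];b=cv2.imread('pics/d3.png')[200:320,280:420]
cv2.imwrite('pics/c6.png',np.hstack([cv2.resize(a,(480,560),interpolation=2),cv2.resize(b,(320,560*1),interpolation=2) if 0 else cv2.copyMakeBorder(cv2.resize(b,(320,274),interpolation=2),0,286,0,0,0)]))
for f,w in(('s3',(270,365,230,320)),('d3',(280,390,210,330))):
    P,c=cloud(f,*w); q=P[(P[:,2]>.05)&(P[:,2]<.055)&((c[:,0]-c[:,2])>20)]; q=q[np.hypot(*(q[:,:2]-[.567,-.009]).T)<.035]; print(f,'grip',len(q),len(q)>10 and rect(q))
    q=P[(P[:,2]>.172)&(P[:,2]<.188)];q=q[np.hypot(*(q[:,:2]-[.6625,-.006]).T)<.04];print('knob',rect(q),q[:,2].mean())
E
```

```text
t: 9.95
ee_pos: [0.5653, -0.01, 0.2101]
orientation: [-1.232, 1.194, 1.255]
wrist_force: [0.5, 0.6, 0.4]
finger_gap: 0.603
t: 10.45
ee_pos: [0.5678, -0.0104, 0.2696]
orientation: [-1.237, 1.188, 1.248]
wrist_force: [0.1, 0.2, -0.7]
finger_gap: -0.001
t 10.6 ee [ 0.5677 -0.0104  0.2693] shift units [ 0.97 -2.38  0.01] F [-0.4  0.1 -0.2]
  twist units [ 0.08  0.05 -0.06]
  twist units [-35.92   0.1    0.08]
s3 grip 25 [array([560.5, -10.1]), array([12.8, 27.9]), np.float64(87.0)]
knob [array([662.8,  -5. ]), array([50.3, 52.9]), np.float64(68.9)] 0.17954243621760785
d3 grip 61 [array([563.5,  -9.8]), array([35.1, 16.1]), np.float64(4.0)]
knob [array([659.6,  -5.5]), array([50.1, 50.7]), np.float64(16.5)] 0.1801683232837233
```

View pics/c6.png

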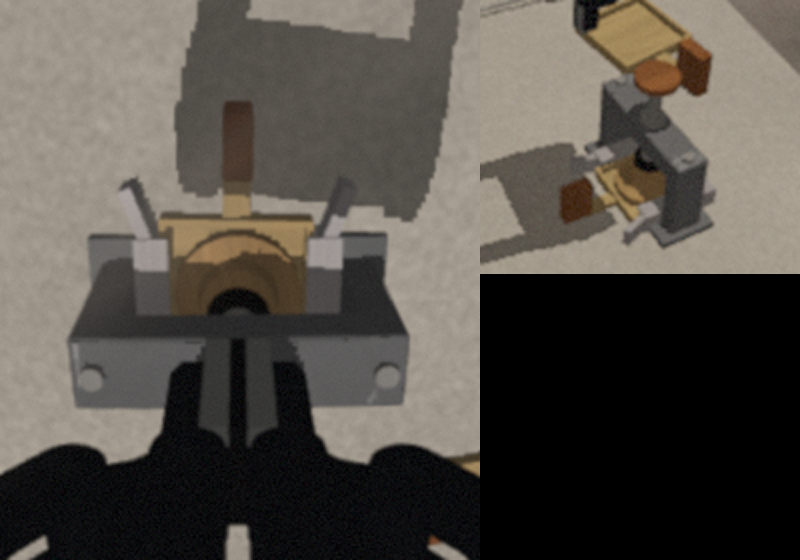

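The wrist crop shows the tray between the guides with the lamp foot centred. Its back rim, at crop (238,217), stands just before the lips, whose front edges are at (150,240) and (325,238). I check that depth numerically.

```bash
python3 - <<'E'
from h import *
for n,u,v,h in(('rimL',160,218,.014),('rimR',314,217,.014),('lipL',150,240,.026),('lipR',325,238,.026),('beamL',70,338,.112),('beamR',408,336,.112),('scrL',90,377,.114),('scrR',387,376,.114),('gripTop far',238,101,.052)):
    q=ray('w3',200+u/2,120+v/2,h,True); d=q-[.6625,-.0055,0]; c,s=np.cos(.0384),np.sin(.0384)
    print(n,q.round(4),'press xy mm',np.round([1000*(c*d[0]+s*d[1]),1000*(-s*d[0]+c*d[1])],1),pt('w3',int(200+u/2),int(120+v/2),True).round(4))
E
```

```text
rimL [ 0.6149 -0.053   0.014 ] press xy mm [-49.4 -45.7] [ 0.6151 -0.0531  0.0132]
rimR [0.6103 0.0361 0.014 ] press xy mm [-50.6  43.5] [6.138e-01 3.780e-02 2.000e-04]
lipL [ 0.6244 -0.0575  0.026 ] press xy mm [-40.  -50.5] [ 0.6246 -0.0575  0.0256]
lipR [0.6189 0.0418 0.026 ] press xy mm [-41.8  48.9] [0.6192 0.0414 0.025 ]
beamL [ 0.6459 -0.0868  0.112 ] press xy mm [-19.7 -80.6] [ 0.6461 -0.0869  0.1115]
beamR [0.6379 0.0737 0.112 ] press xy mm [-21.6  80.1] [0.6384 0.074  0.111 ]
scrL [ 0.6654 -0.0774  0.114 ] press xy mm [  0.1 -72. ] [ 0.6628 -0.0767  0.1176]
scrR [0.6587 0.0657 0.114 ] press xy mm [-1.1 71.3] [0.6568 0.0643 0.1174]
gripTop far [ 0.5397 -0.0115  0.052 ] press xy mm [-123.    -1.2] [ 0.5453 -0.011   0.0077]
```

```bash
python3 - <<'E'
from h import *
z=np.load('pics/w3.npz');K=z['K'];d=z['d'];Rm=R.from_rotvec(z['r'].ravel()).as_matrix()
v,u=np.mgrid[0:480,0:640];x=(u-K[0,2])/K[0,0];y=(v-K[1,2])/K[1,1];r=np.hypot(x,y)+1e-9;s=np.tan(np.minimum(r,1.4))/r
P=np.stack([x*s*d,y*s*d,d],-1)-z['t'].ravel();P=P@Rm
q=P-[.662,-.0055,0];c,s=np.cos(.045),np.sin(.045);q=np.stack([c*q[...,0]+s*q[...,1],-s*q[...,0]+c*q[...,1],P[...,2]],-1)*1000
def sel(n,lo,hi,x0,x1,y0,y1):
    m=(q[...,2]>lo)&(q[...,2]<hi)&(q[...,0]>x0)&(q[...,0]<x1)&(q[...,1]>y0)&(q[...,1]<y1)&(d>0);a=q[m]
    print(n,len(a),np.percentile(a,[2,50,98],axis=0).round(1).tolist())
sel('grip top',50.5,55,-140,-60,-20,20)
sel('rim top',11.5,17,-60,-38,-40,-15);sel('rim top',11.5,17,-60,-38,15,40)
sel('lips',24.5,29,-60,-25,-60,-36);sel('lips',24.5,29,-60,-25,36,60)
sel('beam',110,115,-40,0,-90,90)
for uu in(300,): print([tuple(q[k,uu].round(1)) for k in range(224,242)])
E
```

```text
grip top 536 [[-115.7, -8.6, 51.0], [-99.2, -1.5, 52.6], [-81.6, 6.7, 54.2]]
rim top 82 [[-48.9, -39.7, 11.7], [-47.2, -28.0, 14.0], [-45.2, -15.2, 15.7]]
rim top 81 [[-48.3, 16.0, 12.6], [-46.6, 28.7, 14.1], [-43.9, 39.3, 15.8]]
lips 253 [[-56.1, -59.7, 24.6], [-33.8, -51.7, 26.1], [-25.3, -41.4, 27.6]]
lips 270 [[-56.3, 39.7, 24.6], [-34.7, 50.3, 26.0], [-25.3, 58.4, 27.5]]
beam 2451 [[-21.2, -79.6, 110.3], [-12.5, 17.1, 112.2], [-0.7, 78.6, 113.7]]
[(np.float64(-51.4), np.float64(-22.7), np.float64(1.0)), (np.float64(-49.7), np.float64(-22.8), np.float64(-0.7)), (np.float64(-48.9), np.float64(-22.7), np.float64(0.9)), (np.float64(-48.2), np.float64(-22.7), np.float64(2.7)), (np.float64(-48.9), np.float64(-22.4), np.float64(8.9)), (np.float64(-47.9), np.float64(-22.3), np.float64(9.8)), (np.float64(-47.5), np.float64(-22.2), np.float64(12.5)), (np.float64(-47.3), np.float64(-22.1), np.float64(15.6)), (np.float64(-45.7), np.float64(-22.2), np.float64(14.5)), (np.float64(-41.5), np.float64(-22.6), np.float64(5.0)), (np.float64(-40.3), np.float64(-22.7), np.float64(5.0)), (np.float64(-39.2), np.float64(-22.7), np.float64(5.7)), (np.float64(-37.4), np.float64(-22.8), np.float64(4.1)), (np.float64(-36.6), np.float64(-22.7), np.float64(5.3)), (np.float64(-35.0), np.float64(-22.8), np.float64(4.3)), (np.float64(-34.0), np.float64(-22.8), np.float64(4.9)), (np.float64(-32.3), np.float64(-22.8), np.float64(3.8)), (np.float64(-33.0), np.float64(-22.6), np.float64(9.4))]
```

All the measurements put the tray within about 1 to 3 mm of home and square. The grip centre is about 96–98 mm behind the press axis and the back rim at about -47.5 mm, against a -6/+5 mm tolerance. Next is the knob.

```bash
python3 -m creep '{"translation":[[0,-0.5,0],[0,-0.7,0],[0,-0.7,0],[0.2,-0.4,0],[0.3,0,0]],"twist":[[0.08,0,-0.06],[0,0,0],[0,0,0],[0,0,0],[0,0,0]]}' 1; python3 -m creep '{"translation":[[0.3,0,0],[0.2,0,0],[0.2,0,0],[0,0,0],[0,0,0]],"twist":[[0,0,0],[0,0,0],[0,0,0],[0,0,0],[0,0,0]]}'; python3 - <<'E'
from h import *
rel([.6620,-.0055,.197],zdir=(-.0384,.9993,0))
E
```

```text
t: 11.1
ee_pos: [0.6613, -0.0065, 0.2452]
orientation: [-1.231, 1.191, 1.243]
wrist_force: [-0.1, 0.1, -0.3]
finger_gap: -0.002
t: 11.6
ee_pos: [0.6561, -0.0063, 0.2109]
orientation: [-1.227, 1.196, 1.249]
wrist_force: [-0.1, 0.1, 0.4]
finger_gap: -0.0
t 11.6 ee [ 0.6561 -0.0063  0.2109] shift units [ 0.35 -0.15  0.01] F [-0.1  0.1  0.4]
  twist units [-0.01  0.06 -0.14]
  twist units [35.99 -0.22 -0.1 ]
```

```bash
python3 -m creep '{"translation":[[0,-0.15,0],[0.2,0,0],[0.15,0,0],[0.15,0,0],[0.15,0,0]],"twist":[[0,0,-0.14],[0,0,0],[0,0,0],[0,0,0],[0,0,0]]}'; python3 - <<'E'
from h import *
rel([.6620,-.0055,.172],zdir=(-.0384,.9993,0))
E
```

```text
t: 12.1
ee_pos: [0.6638, -0.006, 0.1853]
orientation: [-1.235, 1.184, 1.236]
wrist_force: [-0.5, -0.1, 0.1]
finger_gap: 0.001
t 12.1 ee [ 0.6638 -0.006   0.1853] shift units [0.33 0.05 0.01] F [-0.5 -0.1  0.1]
  twist units [-0.01  0.06  0.06]
  twist units [35.99  0.09 -0.09]
```

No contact force yet at a TCP height of 0.185, so I check where the knob top is.

```bash
python3 - <<'E'
from h import *
snap('scene','s4');snap('side','d4');print(readout.get_obs()['wrist_force'],ctrl.tip_extent)
for f,w in(('s4',(270,365,220,320)),('d4',(300,390,210,330))):
    P,c=cloud(f,*w); q=P[(P[:,2]>.12)&(P[:,2]<.2)&((c[:,0]-c[:,2])>40)];q=q[np.hypot(*(q[:,:2]-[.662,-.006]).T)<.03];print(f,len(q),np.percentile(q[:,2],[5,50,80,95,99]).round(4))
a=cv2.imread('pics/s4.png')[190:310,250:390]; b=cv2.imread('pics/d4.png')[190:310,290:430]
cv2.imwrite('pics/c7.png',np.hstack([cv2.resize(i,(400,343),interpolation=2) for i in(a,b)]))
E
```

```text
[-0.9240857   0.12715636 -0.0093016 ] 0.017
s4 173 [0.176  0.1799 0.1817 0.1833 0.1846]
d4 204 [0.1753 0.1804 0.1817 0.1825 0.1837]
```

View pics/c7.png

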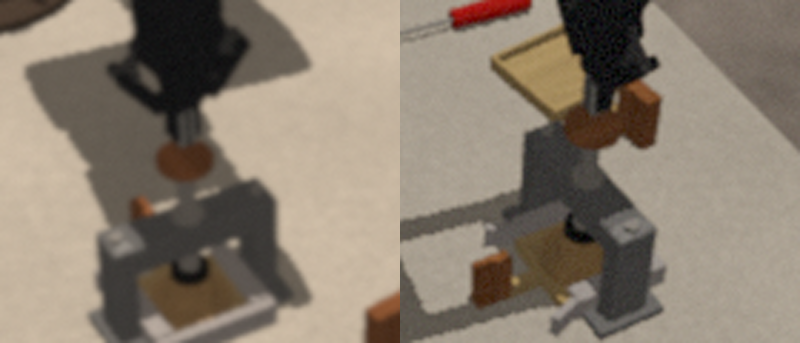

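The knob is still at rest (0.180) with the fingers centred over it. The tips evidently extend less than 17 mm when shut, so I find the contact by force.

```bash
for i in 1 2; do python3 -m creep '{"translation":[[0.06,0,0],[0.06,0,0],[0.06,0,0],[0,0,0],[0,0,0]],"twist":[[0,0,0],[0,0,0],[0,0,0],[0,0,0],[0,0,0]]}'; done; python3 - <<'E'
from h import *
snap('scene','s5');rel([.6620,-.0055,.172],zdir=(-.0384,.9993,0))
for f,w in(('s5',(270,365,220,320)),):
    P,c=cloud(f,*w); q=P[(P[:,2]>.12)&(P[:,2]<.2)&((c[:,0]-c[:,2])>40)];q=q[np.hypot(*(q[:,:2]-[.662,-.006]).T)<.03];print(f,len(q),np.percentile(q[:,2],[5,50,80,95,99]).round(4))
E
```

```text
t: 12.7
ee_pos: [0.6634, -0.0059, 0.177]
orientation: [-1.235, 1.185, 1.237]
wrist_force: [0.2, -0.4, -0.7]
finger_gap: 0.0
t: 13.2
ee_pos: [0.6636, -0.0059, 0.1694]
orientation: [-1.235, 1.184, 1.236]
wrist_force: [-0.1, 0.3, -1.0]
finger_gap: -0.002
t 13.25 ee [ 0.6635 -0.0059  0.1694] shift units [-0.07  0.04  0.01] F [-0.2 -0.1 -0.4]
  twist units [-0.01  0.06  0.04]
  twist units [35.99  0.07 -0.09]
s5 119 [0.1761 0.1805 0.1821 0.1836 0.185 ]
```

```bash
python3 - <<'E'
from h import *
snap('side','d5')
for f,w in(('s5',(250,400,150,330)),('d5',(270,430,120,330)),('s4',(250,400,150,330)),('d4',(270,430,120,330))):
    P,c=cloud(f,*w); red=(c[:,0]-c[:,2])>40
    near=np.hypot(*(P[:,:2]-[.662,-.006]).T)<.06
    for lo in np.arange(.125,.27,.01):
        m=near&(P[:,2]>=lo)&(P[:,2]<lo+.01)
        if m.sum()>3: print(f,round(lo,3),'dark',(m&~red).sum(),np.median(P[m&~red],0).round(3) if (m&~red).sum() else '','red',(m&red).sum(),np.median(P[m&red],0).round(3) if (m&red).sum() else '')
E
```

```text
s5 0.125 dark 18 [ 0.668 -0.008  0.131] red 0 
s5 0.135 dark 20 [ 0.667 -0.006  0.138] red 0 
s5 0.145 dark 19 [ 0.667 -0.009  0.148] red 0 
s5 0.165 dark 24 [ 0.681 -0.013  0.172] red 4 [ 0.676 -0.022  0.174]
s5 0.175 dark 46 [0.665 0.004 0.181] red 113 [ 0.674 -0.016  0.18 ]
s5 0.185 dark 31 [ 0.671 -0.008  0.191] red 2 [ 0.673 -0.013  0.186]
s5 0.195 dark 36 [ 0.671 -0.013  0.2  ] red 0 
s5 0.205 dark 41 [ 0.671 -0.009  0.209] red 0 
s5 0.215 dark 42 [ 0.672 -0.008  0.221] red 0 
s5 0.225 dark 80 [ 0.672 -0.008  0.231] red 0 
s5 0.235 dark 109 [ 0.673 -0.002  0.239] red 0 
s5 0.245 dark 111 [ 0.674 -0.002  0.25 ] red 0 
s5 0.255 dark 119 [ 0.674 -0.     0.26 ] red 0 
s5 0.265 dark 155 [ 0.673 -0.012  0.271] red 0 
d5 0.125 dark 16 [ 0.658 -0.01   0.131] red 0 
d5 0.135 dark 16 [ 0.657 -0.01   0.14 ] red 0 
d5 0.145 dark 17 [ 0.657 -0.01   0.15 ] red 0 
d5 0.165 dark 9 [ 0.645 -0.021  0.172] red 12 [ 0.648 -0.027  0.174]
d5 0.175 dark 25 [ 0.656 -0.008  0.182] red 153 [ 0.653 -0.016  0.18 ]
d5 0.185 dark 24 [ 0.655 -0.012  0.191] red 1 [0.652 0.015 0.185]
d5 0.195 dark 32 [ 0.656 -
[... 1213 characters left out ...]
011  0.139] red 0 
d4 0.145 dark 14 [ 0.657 -0.011  0.15 ] red 0 
d4 0.165 dark 7 [ 0.643 -0.023  0.173] red 10 [ 0.65  -0.026  0.174]
d4 0.175 dark 34 [ 0.662 -0.     0.181] red 194 [ 0.657 -0.012  0.181]
d4 0.195 dark 15 [ 0.654 -0.012  0.202] red 1 [0.653 0.002 0.201]
d4 0.205 dark 28 [ 0.656 -0.016  0.21 ] red 2 [0.654 0.005 0.207]
d4 0.215 dark 36 [ 0.656 -0.015  0.22 ] red 2 [ 0.652 -0.001  0.224]
d4 0.225 dark 16 [ 0.653 -0.013  0.231] red 2 [ 0.651 -0.001  0.231]
d4 0.235 dark 25 [ 0.651 -0.013  0.243] red 4 [0.649 0.    0.241]
d4 0.245 dark 68 [ 0.652 -0.017  0.25 ] red 5 [0.648 0.019 0.25 ]
d4 0.255 dark 73 [ 0.651 -0.021  0.261] red 0 
d4 0.265 dark 84 [ 0.65  -0.016  0.27 ] red 0
```

The depth shows the tips standing about 14 mm behind the reported TCP. At TCP 0.169 they are about 3 mm above the knob, so I go on down in steps, guided by force and knob depth.

```bash
cat >> h.py <<'E'
def knob(tag):
    o=readout.get_obs(); print('t',round(o['t'],2),'z',o['ee_pos'].round(4),'F',o['wrist_force'].round(1))
    for n,w in(('scene',(270,365,220,330)),('side',(300,390,210,340))):
        snap(n,n+tag); P,c=cloud(n+tag,*w); q=P[(P[:,2]>.12)&(P[:,2]<.2)&((c[:,0]-c[:,2])>40)];q=q[np.hypot(*(q[:,:2]-[.662,-.006]).T)<.03];print(n,len(q),np.percentile(q[:,2],[20,50,80]).round(4))
E
for i in 1 2; do python3 -m creep '{"translation":[[0.06,0,0],[0.06,0,0],[0.06,0,0],[0,0,0],[0,0,0]],"twist":[[0,0,0],[0,0,0],[0,0,0],[0,0,0],[0,0,0]]}'; done; python3 -c "
from h import *
knob('6')"
```

```text
t: 13.8
ee_pos: [0.6639, -0.0059, 0.1622]
orientation: [-1.235, 1.184, 1.236]
wrist_force: [-0.5, 0.3, 2.9]
finger_gap: 0.003
t: 14.3
ee_pos: [0.6639, -0.0059, 0.1548]
orientation: [-1.236, 1.184, 1.236]
wrist_force: [-2.1, -0.9, 6.6]
finger_gap: 0.003
t 14.3 z [ 0.6639 -0.0059  0.1548] F [-2.1 -0.9  6.6]
scene 113 [0.1645 0.1664 0.1682]
side 142 [0.164  0.1665 0.168 ]
```

```bash
python3 -m creep '{"translation":[[0.06,0,0],[0.06,0,0],[0.06,0,0],[0.06,0,0],[0,0,0]],"twist":[[0,0,0],[0,0,0],[0,0,0],[0,0,0],[0,0,0]]}'; python3 -c "
from h import *
knob('7')"
```

```text
t: 14.9
ee_pos: [0.664, -0.0059, 0.1464]
orientation: [-1.236, 1.183, 1.235]
wrist_force: [-3.3, 0.6, 10.5]
finger_gap: -0.001
t 14.9 z [ 0.664  -0.0059  0.1464] F [-3.3  0.6 10.5]
scene 117 [0.1551 0.1573 0.1597]
side 139 [0.1563 0.1585 0.16  ]
```

```bash
python3 -m creep '{"translation":[[0.06,0,0],[0.04,0,0],[0.02,0,0],[0.02,0,0],[0.01,0,0]],"twist":[[0,0,0],[0,0,0],[0,0,0],[0,0,0],[0,0,0]]}'; python3 -c "
from h import *
knob('8')
a=cv2.imread('pics/scene8.png')[190:310,250:390]; b=cv2.imread('pics/side8.png')[190:310,290:430]
cv2.imwrite('pics/c8.png',np.hstack([cv2.resize(i,(400,343),interpolation=2) for i in(a,b)]))
P,c=cloud('side8',280,390,210,330); q=P[(P[:,2]>.05)&(P[:,2]<.055)&((c[:,0]-c[:,2])>20)]; q=q[np.hypot(*(q[:,:2]-[.567,-.009]).T)<.035]; print('grip',len(q),rect(q))"
```

```text
t: 15.5
ee_pos: [0.664, -0.0059, 0.1456]
orientation: [-1.237, 1.182, 1.233]
wrist_force: [-4.5, 0.1, 10.9]
finger_gap: 0.004
t 15.5 z [ 0.664  -0.0059  0.1456] F [-4.5  0.1 10.9]
scene 111 [0.1548 0.1569 0.1585]
side 136 [0.156  0.1574 0.1586]
grip 61 [array([563.4,  -9.9]), array([18.6, 34.8]), np.float64(86.6)]
```

View pics/c8.png

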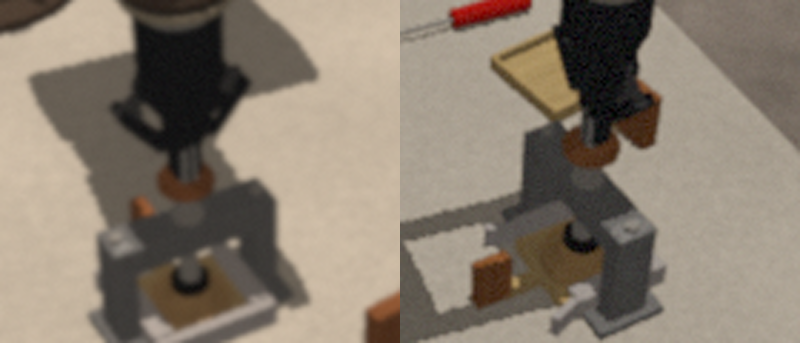

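The fingers are on the knob, the foot is on the lamp foot and the tray is in place. The knob is about 23 mm down, so I nudge it the last 2 mm.

```bash
python3 -m creep '{"translation":[[0.06,0,0],[0.06,0,0],[0.04,0,0],[0.03,0,0],[0.03,0,0]],"twist":[[0,0,0],[0,0,0],[0,0,0],[0,0,0],[0,0,0]]}'; python3 -c "
from h import *
knob('9')"
```

```text
t: 16.1
ee_pos: [0.6641, -0.0059, 0.1454]
orientation: [-1.24, 1.179, 1.23]
wrist_force: [-7.2, 0.1, 18.8]
finger_gap: 0.001
t 16.1 z [ 0.6641 -0.0059  0.1454] F [-7.2  0.1 18.8]
scene 111 [0.1547 0.1567 0.1586]
side 146 [0.1547 0.1574 0.1585]
```

```bash
python3 -c "
from h import *
for i in range(3):
    for _ in range(4): imaging.camera('wrist')
    o=readout.get_obs();print(o['t'],o['ee_pos'].round(4),o['wrist_force'].round(1),abs(o['dq']).max().round(4))
knob('10')
P,c=cloud('side10',280,390,210,330); q=P[(P[:,2]>.05)&(P[:,2]<.055)&((c[:,0]-c[:,2])>20)]; q=q[np.hypot(*(q[:,:2]-[.567,-.009]).T)<.035]; print('grip',len(q),rect(q))"
```

```text
16.4 [ 0.6641 -0.0059  0.1454] [-8.3 -0.3 19.8] 0.0018
16.6 [ 0.6641 -0.0059  0.1454] [-7.5 -0.4 20.4] 0.0018
16.8 [ 0.6641 -0.0059  0.1454] [-7.4 -0.1 19.9] 0.0017
t 16.8 z [ 0.6641 -0.0059  0.1454] F [-7.4 -0.1 19.9]
scene 110 [0.1543 0.1563 0.1583]
side 141 [0.1548 0.157  0.1581]
grip 58 [array([562.7,  -9.7]), array([35.9, 17.1]), np.float64(1.1)]
```

```bash
python3 -c "
from h import *
print(workorder.sign_off())"
```

```text
the job is handed in; nothing more can be done
None
```

I gripped the smallest tray, the one with the lamp foot, and slid it against the back stop, then let go of it. I then pushed the palm knob down with shut fingers and handed the job in while still holding it. No verdict was reported.

**Last checks**
- **Knob:** it was about 23 mm down by depth in both cameras. It stayed steady for 0.6 s at about 20 N.
- **Lamp foot:** the last picture showed the foot on it. I worked out the clamping force, about 6.5 N, from the spring data; I did not measure it.
- **Tray:** it was square, and 1 to 3 mm short of fully home depending on the view, against an allowed 6 mm. I drew it back by up to 2 mm when easing the push before letting go, and did not push it again.
- **Jar, screwdriver and bin:** the arm did not go near them, but I did not measure them again at the end.

**What disagreed or went wrong**
- **Fingertips:** over the knob they stood about 14 mm behind the reported TCP instead of 17 mm ahead. I found the contact by force and depth instead, so the grip on the tray may also have been higher than planned.
- **Guide contact:** on the way in the tray bumped a guide flare, with the wrist force at about 60 N. I backed off, and the lamp foot stayed in the pan.
- **Last nudge:** it raised the force from 11 to 20 N but hardly moved the knob. The text gives about 12 N there, so there is probably some side friction.

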